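# Clear the bottles, stop the plaster mould's pour hole, put the bottles back

### The job

Stop the pour hole of the strapped plaster mould with the turned wooden stopper that is hemmed in by the three bottles on the drip tray: first stand the spray can, the lacquer bottle and the squeeze bottle upright on the ware board at the side, so that the hand can get at the stopper. Then move the stopper into the pour hole until its flange lies flat on the plaster, and only after that put each bottle back in the cup it came from, standing upright on the cup's floor. Knock no bottle over.

Things in the scene. Friction and masses are not known exactly. Their poses are not given: they have to be found in the camera images.
- spray_can_mid (a point): grey spray can with a white band and a grey plastic cap: straight round body 66 mm across up to 108 mm above its foot, cap 52 mm across, 146 mm high in all, 0.2 to 0.35 kg, loose. This point: on its axis, 73 mm above its foot; z up along the axis
- lacquer_bottle_mid (a point): amber bottle with a paper label and a narrow black screw cap: straight round body 56 mm across up to 98 mm above its foot, cap 31 mm across, 144 mm high in all, 0.19 to 0.31 kg, loose. This point: on its axis, 72 mm above its foot; z up along the axis
- squeeze_bottle_mid (a point): white squeeze bottle with a pointed grey nozzle: straight round body 46 mm across up to 98 mm above its foot, 144 mm high in all, 0.13 to 0.22 kg, loose. This point: on its axis, 72 mm above its foot; z up along the axis
- stopper_knob (a point): light-wood stopper, 50 g, loose: tapered shank 22 mm long (28 mm across at the top, 22 at the foot), flange 41 mm across, 5 mm thick, on it a round knob 23 mm across; top 41 mm above the flange's underside. It starts upright, shank down in a dark rest (top 29 mm above the worktop). This point: on the axis in the knob, 29 mm above the flange's underside; the knob is straight from 15 to 37 mm above it; z up
- cup_wide_floor (a point): dark-wood cup of the spray can: round, 84 mm across, 23 mm high, bore 73 mm wide and 18 mm deep, fixed in the drip tray. This point: centre of the bore's floor, 8 mm above the worktop; z up. The three cups (same outside, other bores) stand left of, right of and in front of the stopper, 63 to 69 mm from it, in changing order; each holds its own bottle at the start
- cup_middle_floor (a point): dark-wood cup of the lacquer bottle: round, 84 mm across, 23 mm high, bore 63 mm wide and 18 mm deep, fixed in the drip tray. This point: centre of the bore's floor, 8 mm above the worktop; z up. The three cups (same outside, other bores) stand left of, right of and in front of the stopper, 63 to 69 mm from it, in changing order; each holds its own bottle at the start
- cup_narrow_floor (a point): dark-wood cup of the squeeze bottle: round, 84 mm across, 23 mm high, bore 53 mm wide and 18 mm deep, fixed in the drip tray. This point: centre of the bore's floor, 8 mm above the worktop; z up. The three cups (same outside, other bores) stand left of, right of and in front of the stopper, 63 to 69 mm from it, in changing order; each holds its own bottle at the start
- pour_hole (a point): the pour hole in the two-part plaster mould, a whitish block 150 x 118 mm and 72 mm high with two black straps, fixed: round hole 35 mm wide and 40 mm deep, with a small chamfer, in the middle of its top. This point: centre of the hole's mouth, at the height of the mould's top; x along the block's 150 mm side, z up
- ware_board_top (a point): plywood ware board, 260 x 120 mm, fixed and empty at the start, its top 18 mm above the worktop; it lies to one side of the bottles and the mould to the other, which is which changes. This point: centre of its top; x along the 260 mm side, y along the 120 mm side, z up
There are look-alikes about, which are no part of the job. What is shaped like the part that bears lacquer_bottle_mid but green or purple is not meant.

How it is judged (in metres and radians):
On the way, in this order (a step that is already met when the one before it is completed fails the run):
1. all three bottles stand upright on the ware board (x of spray_can_mid in the frame of ware_board_top between -0.125 and 0.125 m and y of spray_can_mid in the frame of ware_board_top between -0.055 and 0.055 m and z of spray_can_mid in the frame of ware_board_top between 0.065 and 0.078 m and angle between each of spray_can_mid, lacquer_bottle_mid, squeeze_bottle_mid's own z axis and vertical below 0.08 rad and x of lacquer_bottle_mid in the frame of ware_board_top between -0.125 and 0.125 m and y of lacquer_bottle_mid in the frame of ware_board_top between -0.055 and 0.055 m and z of lacquer_bottle_mid in the frame of ware_board_top between 0.064 and 0.077 m and x of squeeze_bottle_mid in the frame of ware_board_top between -0.125 and 0.125 m and y of squeeze_bottle_mid in the frame of ware_board_top between -0.055 and 0.055 m and z of squeeze_bottle_mid in the frame of ware_board_top between 0.064 and 0.077 m), for 0.2 s.
2. the stopper is seated in the pour hole while the bottles still stand on the ware board (all of step 1 and horizontal distance between stopper_knob and pour_hole below 0.007 m and z of stopper_knob in the frame of pour_hole below 0.0325 m and angle between stopper_knob's own z axis and vertical below 0.08 rad), for 0.2 s.
At the end, for the whole second after the job is handed in: each bottle stands upright on the floor of its own cup (axis within 8 mm of the cup's, foot within 4 mm of the floor, tilt under 0.08 rad), the stopper is seated in the pour hole (axis within 7 mm, flange within 3.5 mm of the plaster, tilt under 0.08 rad), and all of them are at rest (horizontal distance between spray_can_mid and cup_wide_floor below 0.008 m and z of spray_can_mid in the frame of cup_wide_floor below 0.077 m and angle between each of spray_can_mid, lacquer_bottle_mid, squeeze_bottle_mid, stopper_knob's own z axis and vertical below 0.08 rad and horizontal distance between lacquer_bottle_mid and cup_middle_floor below 0.008 m and z of lacquer_bottle_mid in the frame of cup_middle_floor below 0.076 m and horizontal distance between squeeze_bottle_mid and cup_narrow_floor below 0.008 m and z of squeeze_bottle_mid in the frame of cup_narrow_floor below 0.076 m and horizontal distance between stopper_knob and pour_hole below 0.007 m and z of stopper_knob in the frame of pour_hole below 0.0325 m and linear speed of each of spray_can, lacquer_bottle, squeeze_bottle, stopper below 0.02 m/s); the robot touches nothing.
It fails at once if a bottle is knocked over (angle between any of spray_can_mid, lacquer_bottle_mid, squeeze_bottle_mid's own z axis and vertical above 0.6 rad).
It also fails if it takes over 131 s, if anything falls off the work surface, if the arm or the gripper's body presses on something with over 40 N, if the wrist force passes 120 N, or if a joint passes its speed limit or range.

### The arm

A 7-joint arm with a two-finger parallel gripper is mounted at the origin on a cart in front of the work surface, level with it; the furniture and walls round the work are solid. World frame = base frame: x ahead of the robot, y to its left, z up, the work surface at z = 0. Lengths are in mm, angles in rad, forces in N, time in s.
With the tool pointing down it reaches from about 400 to 850 mm from the base axis. Payload 4.4 kg.
Tool frame: the origin (TCP) lies on the centre line of the jaws, within the pads' length; the fingertips stand 11 mm ahead of it and the grasp point (between the pads) lies 8 mm behind it; z points along the fingers, y is the line along which they close (so a half turn about z gives the same grasp; the last joint's range is limited). The gripper opens to 94 mm and grips with 3 to 60 N. Pads are 16 mm wide; open, the fingers measure 119 mm over their backs; the gripper's body (75 mm by 177 mm) begins 78 mm behind the grasp point.
Start: joints at [-1.357, 0.628, 0.038, 1.517, -0.027, 0.996, -0.02], TCP at [179.481, 624.744, 216.478] pointing down, gripper open.
Joint ranges: [-3.06, 3.06], [-0.37, 2.12], [-1.25, 1.32], [0.18, 2.47], [-1.1, 4.24], [0.23, 1.98], [-2.94, 2.94]. Speed limits (rad/s): [2.57, 2.57, 3.14, 3.14, 3.14, 3.14, 3.14].

### API

Orientations are given as a unit quaternion [x, y, z, w].
In Python, from workcell import robot gives the robot as it stands. Calls block until the motion is done:
- robot.move_pose(position, orientation): joint-space move of the TCP to a pose.
- robot.line_to(position, speed=150, orientation=None, force_limit=None): straight line of the TCP; orientation=None keeps the orientation; speed is the mean speed in mm/s. With force_limit (N) it stops when the force on the tool has changed by that much, and returns True; else False.
- robot.move_j(angles): joint-space move.
- robot.grip(opening): opening from 0.0 (shut) to 1.0 (fully open); the grip force is fixed at half the most; returns when the fingers have stopped.
- robot.sleep(seconds).
- robot.solve_ik(position, orientation): joint angles nearest the present ones, or None.
- robot.get_state(): the state.
- robot.camera(name): name is "scene" or "top" or "wrist"; returns the picture (384x512x3 uint8, red, green, blue); there is no depth.
- robot.camera_params(name): a dict with "fx", "fy", "cx", "cy" (pixels), "rvec" (rotation vector, rad) and "tvec" (3), from world to camera coordinates, as OpenCV has them; the wrist camera has in their place "tool_from_camera" (4x4, takes a point from camera to tool coordinates, whose origin is the TCP and whose axes are the flange's). Camera axes: x right, y down, z forward; pixel columns grow to the right and rows downward; lengths in mm; the calibration is good to about 2 mm. The wrist camera is an equidistant fisheye: a pixel r from the principal point sees the ray r / f radians off the axis. A picture is of the moment at which its call begins: read the wrist's pose just before it. camera_params takes no time and is no camera call.
A pose or a line that the arm cannot do raises robot.PlanningError and nothing moves.
- robot.finish_job(): hands the job in; it is judged then, once.
The state is a dict: "time_s": time; "joints": joint angles; "qvel": joint speeds; "tau": joint torques, N m; "tcp_pos": TCP position; "ee_rot": TCP orientation; "contact_force": force on the tool from outside, world axes, zero at the start; "torque": the same for the moment, N m; "gripper_width": opening from 0.0 (shut) to 1.0 (fully open); "grasp_force": force on a finger pad.
Only numpy, scipy, OpenCV 4.12 (cv2) and the standard library are available. Lean on these libraries where they do the work, as an engineer would, in place of code of your own. Each camera call takes 0.05 s, during which the arm holds its last target. There are 200 camera calls.

## Working session

There is one attempt and no reset: what is moved stays moved. The work goes in short steps, each a Python script; the robot and the scene stay as the last script left them, time stands still between calls to the robot, and variables do not carry over. Pictures are saved under pics/ and viewed, at most 14 in all, crops included, and the job is handed in when it is done.

```bash
ls; mkdir -p pics; python3 - <<'E'
from workcell import robot
import cv2,numpy as np
for n in("scene","top","wrist"):
    im=robot.camera(n); cv2.imwrite(f"pics/{n}0.png",cv2.resize(im[:,:,::-1],(800,600),interpolation=cv2.INTER_CUBIC))
    print(n,robot.camera_params(n))
s=robot.get_state(); print(s['time_s'],s['ee_rot'],s['gripper_width'])
E
```

```text
pics
scene {'fx': 430.01926655338747, 'fy': 430.01926655338747, 'cx': 258.86018207055355, 'cy': 188.78308597185173, 'rvec': array([ 2.19527123, -1.02569529,  0.39739895]), 'tvec': array([-361.1841979 ,  354.81867313,  891.7556562 ])}
top {'fx': 382.12451087083673, 'fy': 382.12451087083673, 'cx': 262.29386411460325, 'cy': 191.96010176980317, 'rvec': array([ 2.14187032, -2.13084789,  0.17340809]), 'tvec': array([ 17.44855555, 575.36495676, 823.89801235])}
wrist {'fx': 297.3186396354542, 'fy': 297.3186396354542, 'cx': 257.42656047479966, 'cy': 191.78852900075262, 'tool_from_camera': array([[ 5.04274794e-04, -9.71194656e-01, -2.38286983e-01,
         6.89046641e+01],
       [ 9.99999003e-01,  8.03958900e-04, -1.16047588e-03,
        -6.39871274e-01],
       [ 1.31862092e-03, -2.38286160e-01,  9.71194094e-01,
        -1.68302347e+02],
       [ 0.00000000e+00,  0.00000000e+00,  0.00000000e+00,
         1.00000000e+00]])}
0.15 [ 1.39451243e-01  9.90228710e-01 -6.66641609e-04 -9.38861196e-05] 1.005110946215139
```

View pics/top0.png

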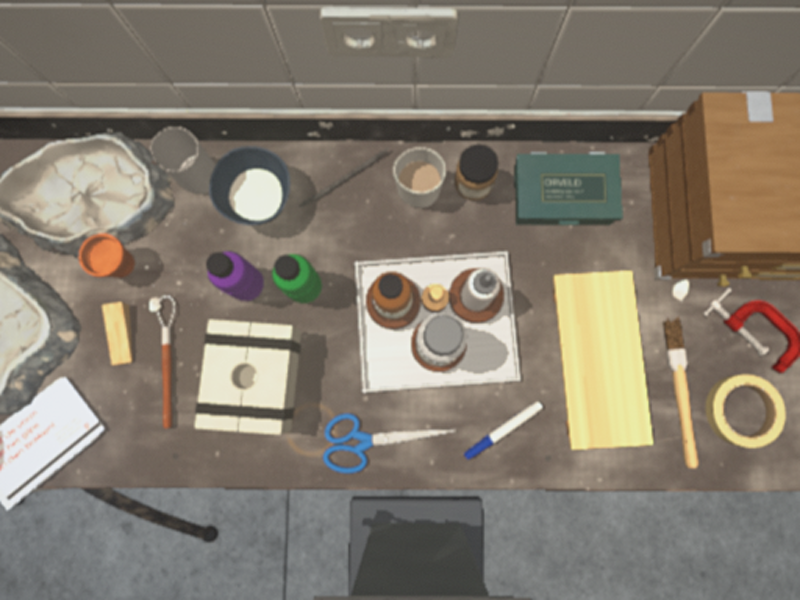

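View pics/scene0.png

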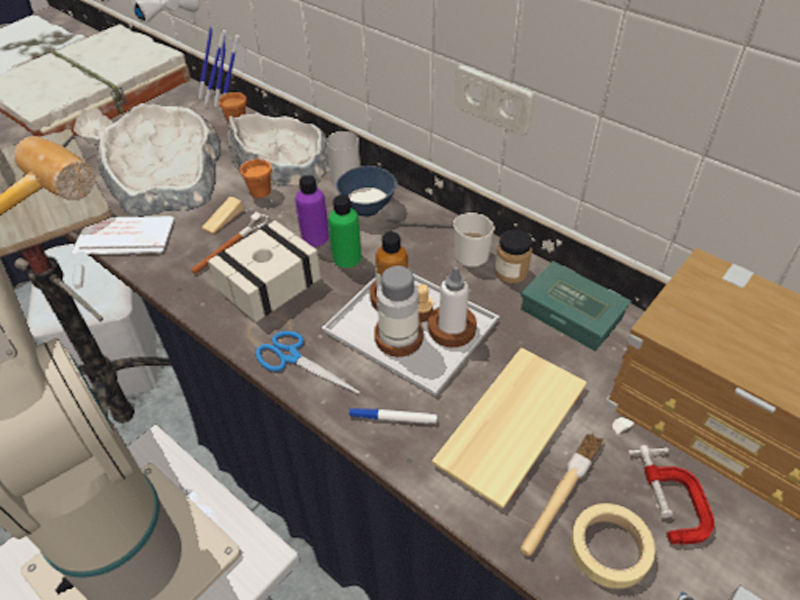

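```bash
cat > h.py <<'E'
import cv2,numpy as np
from workcell import robot
from scipy.spatial.transform import Rotation as R
def ray(cam,u,v,pose=None):
    p=robot.camera_params(cam)
    if cam=="wrist":
        s=pose or robot.get_state(); T=p["tool_from_camera"]
        d=np.array([u-p["cx"],v-p["cy"]])/p["fx"]; r=np.hypot(*d)
        c=np.array([*(d*np.sin(r)/r),np.cos(r)])
        Rt=R.from_quat(s["ee_rot"]).as_matrix()
        return Rt@T[:3,3]+s["tcp_pos"],Rt@T[:3,:3]@c
    Rm=R.from_rotvec(p["rvec"]).as_matrix()
    return -Rm.T@p["tvec"],Rm.T@np.array([(u-p["cx"])/p["fx"],(v-p["cy"])/p["fy"],1])
def at(cam,u,v,z,pose=None):
    o,d=ray(cam,u,v,pose); return (o+d*(z-o[2])/d[2])[:2]
E
python3 - <<'E'
from h import *
k=1/1.5625
for n,u,v,z in [("lac",392,286,152),("spr",444,333,154),("sq",487,275,152),("stop",435,291,70),("hole",246,376,72),
 ("b",555,275,18),("b",631,270,18),("b",652,444,18),("b",572,449,18),("m",209,320,72),("m",294,324,72),("m",283,434,72),("m",195,430,72)]:
    print(n,at("top",u*k,v*k,z).round())
im=cv2.imread("pics/top0.png")
a=cv2.resize(im[240:400,340:540],(800,640))[:600]; cv2.imwrite("pics/c1.png",a)
for p,q in [((600,0,250),(0,1,0,0)),((600,0,250),(1,0,0,0)),((530,-300,250),(0,1,0,0)),((700,0,260),(0,1,0,0))]:
    print(p,q,robot.solve_ik(p,q))
E
```

```text
lac [576.  43.]
spr [516. -23.]
sq [591. -79.]
stop [585. -15.]
hole [463. 247.]
b [ 619. -200.]
b [ 628. -315.]
b [ 370. -332.]
b [ 362. -216.]
m [541. 303.]
m [536. 183.]
m [385. 193.]
m [389. 313.]
(600, 0, 250) (0, 1, 0, 0) [-0.14526305  0.52443816  0.15525005  1.62499318 -0.0921829   0.99932733
  1.61014784]
(600, 0, 250) (1, 0, 0, 0) [-0.53918978  0.65204043  0.8467023   1.6365353  -0.53515424  1.10029662
 -1.11527278]
(530, -300, 250) (0, 1, 0, 0) [ 0.10902733  0.59724696  0.59929756  1.60748745 -0.37355523  1.05366861
  2.38540417]
(700, 0, 260) (0, 1, 0, 0) [-0.10920215  0.67454756  0.13164417  1.30373864 -0.08919327  1.16897676
  1.59960017]
```

View pics/c1.png

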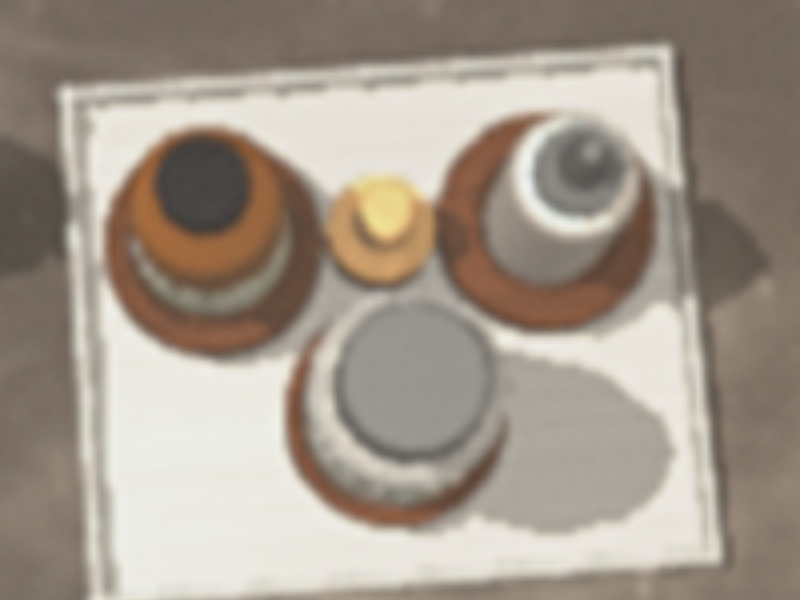

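```bash
python3 - <<'E'
from h import *
k=1/1.5625
for n,u,v,z in [("lac",203,184,152),("spr",415,380,154),("sq",594,150,152),("lacC",214,247,23),("sqC",548,222,23),("sprC",397,417,23),("stopTop",387,203,70),("flange",381,232,34)]:
    print(n,at("top",(340+u/4)*k,(240+v/4)*k,z).round(1))
E
```

```text
lac [576.   44.9]
spr [513.  -22.8]
sq [587.8 -80.9]
lacC [576.3  44.9]
sqC [586.5 -80.3]
sprC [512.9 -23.5]
stopTop [584.9 -17.8]
flange [580.5 -17.2]
```

```bash
cat >> h.py <<'E'
Q=[0,1,0,0]
def say(m):
    s=robot.get_state(); print(m,"t%.1f"%s["time_s"],s["tcp_pos"].round(1) if hasattr(s["tcp_pos"],"round") else s["tcp_pos"],"w%.3f F%.1f"%(s["gripper_width"],s["grasp_force"]),np.round(s["contact_force"],1),flush=True)
G=86   # grasp height above foot
ZT=255
def pick(x,y,foot,open_):
    robot.move_pose([x,y,ZT-40],Q); robot.grip(open_)
    robot.line_to([x,y,foot+G-8],speed=120,force_limit=15) and say("BUMP")
    robot.grip(0.0); say("gripped")
    robot.line_to([x,y,ZT],speed=160); say("lifted")
def place(x,y,foot,open_,sp=40):
    z=foot+G-8
    robot.move_pose([x,y,ZT],Q)
    robot.line_to([x,y,z+25],speed=160); say("above")
    print(robot.line_to([x,y,z-3],speed=sp,force_limit=6)); say("down")
    robot.grip(open_); robot.line_to([x,y,ZT-40],speed=160); say("left")
def board(d): return np.array([494.7,-265.7])+d*np.array([.998,.064])
E
python3 - <<'E'
from h import *
pick(513,-23,8,.88)
place(*board(-82),18,.88)
cv2.imwrite("pics/top1.png",cv2.resize(robot.camera("top")[:,:,::-1],(800,600)))
E
```

```text
gripped t4.8 [513.4 -22.9  86.5] w0.705 F30.0 [-0.7  0.2  4.6]
lifted t6.0 [512.1 -23.  254. ] w0.703 F30.0 [ 0.6  0.7 -3.5]
above t8.0 [ 413.7 -271.1  121.7] w0.702 F30.0 [-0.4 -0.5 -3.4]
True
down t8.6 [ 412.6 -270.8   96.1] w0.704 F30.0 [0.3 0.4 3.8]
left t10.0 [ 412.3 -270.5  214.4] w0.881 F0.0 [0.4 0.7 0.1]
```

View pics/top1.png

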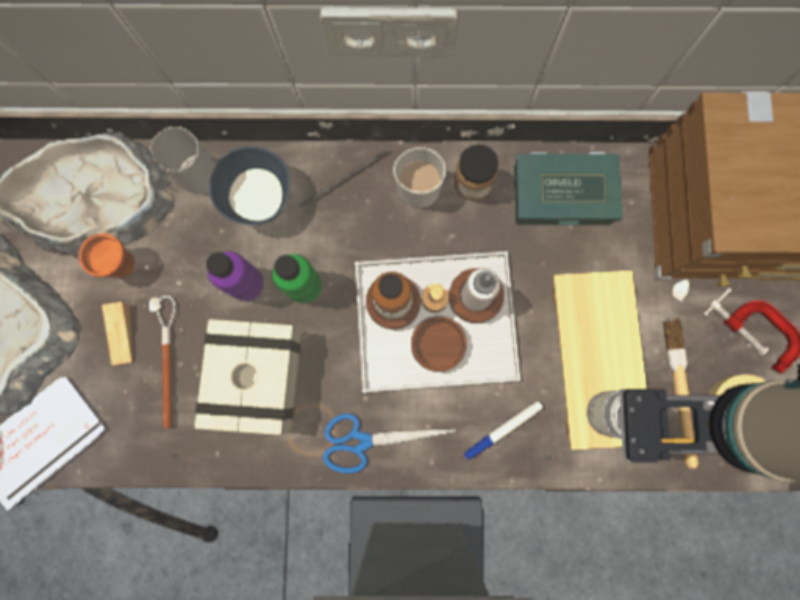

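```bash
python3 - <<'E'
from h import *
pick(587,-80.5,8,.74)
place(*board(82),18,.74)
pick(576,44.9,8,.82)
place(*board(0),18,.82)
robot.move_pose([560,-17,260],Q)
s=robot.get_state(); np.savez("w1.npz",p=s["tcp_pos"],r=s["ee_rot"])
cv2.imwrite("pics/w1.png",cv2.resize(robot.camera("wrist")[:,:,::-1],(800,600)))
cv2.imwrite("pics/top2.png",cv2.resize(robot.camera("top")[:,:,::-1],(800,600)))
cv2.imwrite("pics/sc2.png",cv2.resize(robot.camera("scene")[:,:,::-1],(800,600)))
E
```

```text
gripped t13.2 [587.2 -80.5  86.3] w0.481 F30.0 [-0.9 -0.1  2.9]
lifted t14.4 [586.2 -80.3 253.9] w0.481 F30.0 [ 0.2  0.3 -1.9]
above t16.1 [ 577.5 -260.5  122. ] w0.484 F30.0 [ 0.8 -0.4 -1.3]
True
down t16.8 [ 576.2 -260.2   96.1] w0.480 F30.0 [ 0.3 -0.1  3.5]
left t18.2 [ 575.9 -260.1  214.1] w0.740 F0.0 [ 0.3  0.5 -0.2]
gripped t21.5 [576.3  45.   86.4] w0.589 F30.0 [-0.1  0.   3.3]
lifted t22.7 [575.2  44.9 253.9] w0.589 F30.0 [-0.3  0.7 -3.7]
above t24.9 [ 495.6 -265.8  121.8] w0.589 F30.0 [ 0.4 -0.4 -2.7]
True
down t25.5 [ 494.5 -265.3   96. ] w0.592 F30.0 [-0.3  1.   3.4]
left t26.9 [ 494.1 -265.3  214.2] w0.817 F0.0 [-0.7 -0.1 -0. ]
```

View pics/w1.png

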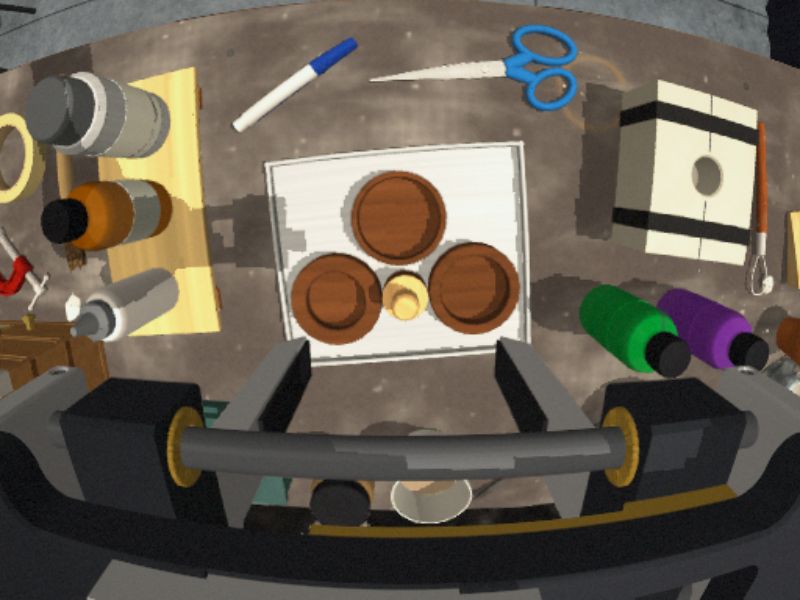

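View pics/sc2.png

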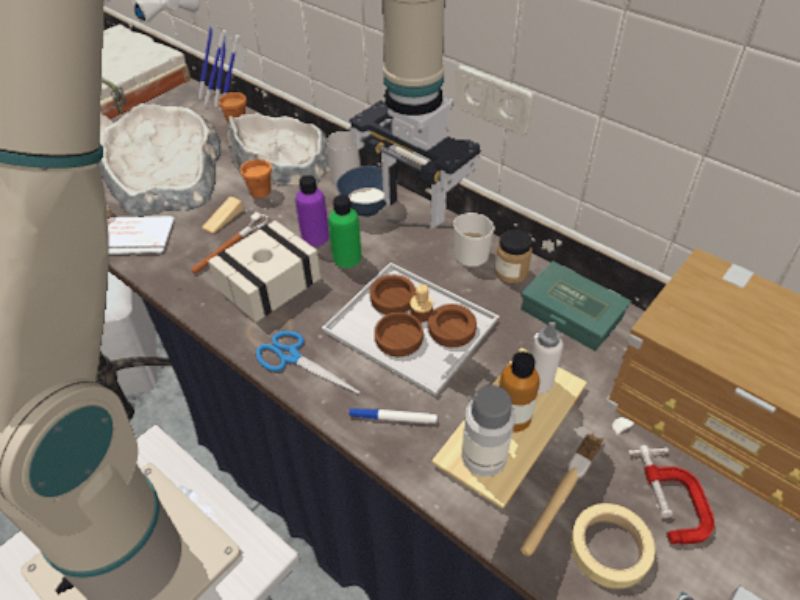

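```bash
python3 - <<'E'
from h import *
k=1/1.5625; d=np.load("w1.npz"); s=dict(tcp_pos=d["p"],ee_rot=d["r"])
for n,u,v,z in [("knobtop",404,305,70),("flange",405,297,34),("hole",707,176,72),("sprC",399,218,23),("sqC",337,298,23),("lacC",474,288,23)]:
    print(n,at("wrist",u*k,v*k,z,s).round(1))
a=cv2.imread("pics/top2.png"); cv2.imwrite("pics/c2.png",np.hstack([cv2.resize(a[220:420,360:520],(400,500)),cv2.resize(a[300:450,185:305],(400,500))]))
E
```

```text
knobtop [582.3 -19. ]
flange [584.3 -18.1]
hole [465.4 248.7]
sprC [516.3 -23.2]
sqC [587.8 -79.4]
lacC [578.7  44. ]
```

View pics/c2.png

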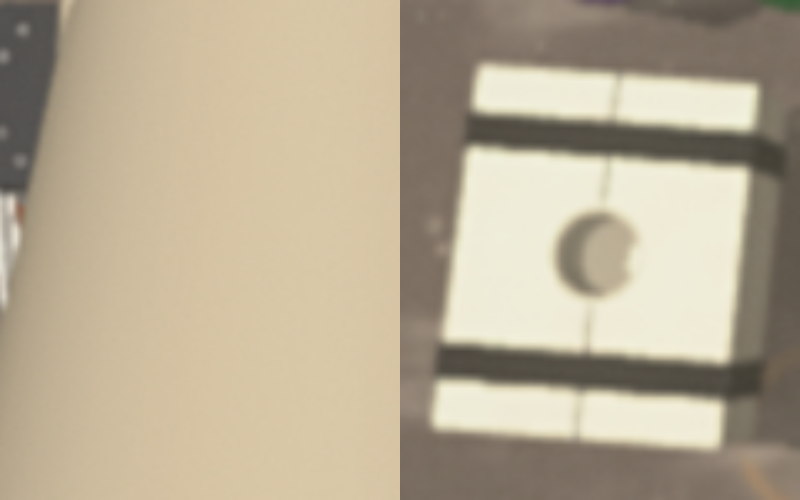

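```bash
python3 - <<'E'
from h import *
x,y=582.7,-18
robot.move_pose([x,y,150],Q); robot.grip(.55)
print(robot.line_to([x,y,50],speed=100,force_limit=8)); robot.grip(0); say("g")
robot.line_to([x,y,200],speed=120); say("l")
robot.move_pose([464,248.5,200],Q); robot.line_to([464,248.5,135],speed=120); robot.sleep(.3)
s=robot.get_state(); np.savez("w2.npz",p=s["tcp_pos"],r=s["ee_rot"])
say("over")
w=cv2.resize(robot.camera("wrist")[150:310,180:330,::-1],None,fx=2.6,fy=2.6,interpolation=cv2.INTER_CUBIC)
t=cv2.resize(robot.camera("scene")[110:250,100:240,::-1],None,fx=2.97,fy=2.97,interpolation=cv2.INTER_CUBIC)
cv2.imwrite("pics/c3.png",np.hstack([w[:415,:390],t[:415,:400]]))
E
```

```text
False
g t30.9 [582.8 -17.9  50.2] w0.237 F30.0 [ 0.1 -0.5  1.7]
l t32.3 [582.2 -17.9 199.2] w0.237 F30.0 [-0.2 -0.6 -1.2]
over t34.5 [464.3 248.7 135.6] w0.237 F30.0 [ 0.8 -0.4 -0.1]
```

View pics/c3.png

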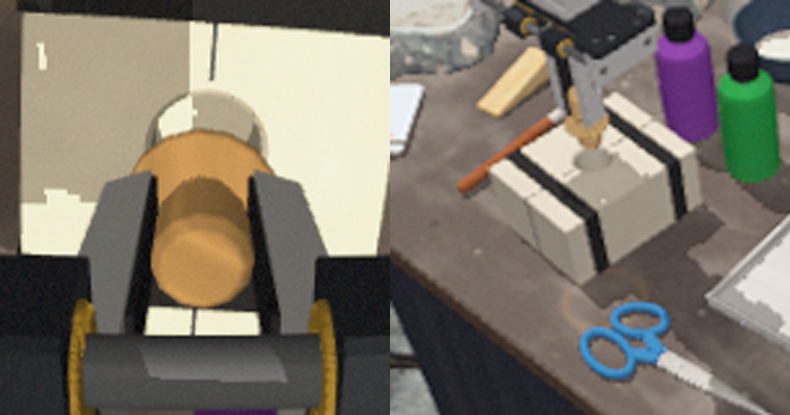

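```bash
python3 - <<'E'
from h import *
d=np.load("w2.npz"); s=dict(tcp_pos=d["p"],ee_rot=d["r"])
print(at("wrist",180+206.5/2.6,150+149/2.6,72,s), at("wrist",180+201.5/2.6,150+(130+71)/2.6,119,s), at("wrist",180+201/2.6,150+257/2.6,155,s))
E
```

```text
[465.09221241 249.5559169 ] [464.76371544 248.00703693] [463.86866374 247.91411555]
```

```bash
python3 - <<'E'
from h import *
x,y=464.8,249.6
robot.line_to([x,y,110],speed=60)
print(robot.line_to([x,y,90],speed=25,force_limit=6)); say("down")
robot.grip(.5); robot.sleep(.2); robot.line_to([x,y,200],speed=120); say("up"); robot.sleep(.3)
s=robot.get_state(); np.savez("w3.npz",p=s["tcp_pos"],r=s["ee_rot"])
w=cv2.resize(robot.camera("wrist")[120:300,170:350,::-1],None,fx=2.2,fy=2.2,interpolation=cv2.INTER_CUBIC)
t=cv2.resize(robot.camera("scene")[110:250,100:240,::-1],None,fx=2.85,fy=2.85,interpolation=cv2.INTER_CUBIC)
cv2.imwrite("pics/c4.png",np.hstack([w[:396],t[:396]]))
E
```

```text
True
down t35.8 [464.6 249.5  93.1] w0.240 F30.0 [-0.1 -0.1  6.1]
up t37.6 [464.3 249.4 199.4] w0.502 F0.0 [-0.8  0.5 -0.5]
```

View pics/c4.png

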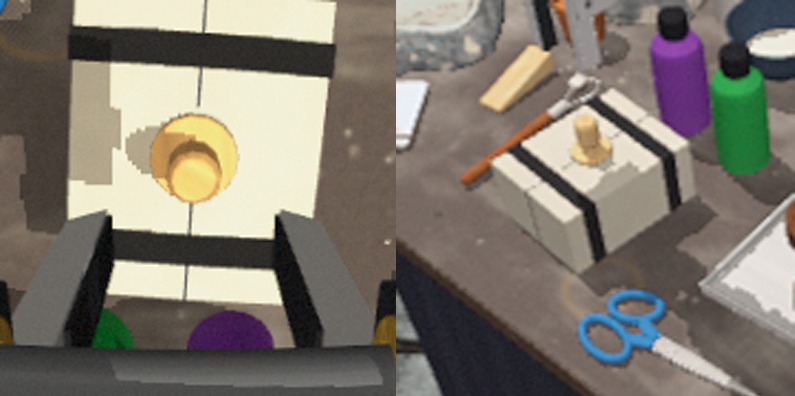

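```bash
python3 - <<'E'
from h import *
def put(x,y,open_):
    z=8+G-8
    robot.move_pose([x,y,ZT],Q); robot.line_to([x,y,z+28],speed=160); robot.sleep(.3)
    print(robot.line_to([x,y,z-3],speed=30,force_limit=6)); say("down")
    if robot.get_state()["tcp_pos"][2]>z+3: raise SystemExit("rim?")
    robot.grip(open_); robot.line_to([x,y,ZT-20],speed=160)
pick(*board(0),18,.82); put(576,44.9,.8)
pick(*board(82),18,.74); put(587,-80.5,.7)
pick(*board(-82),18,.88); put(513,-23,.86)
robot.move_pose([350,250,280],Q); say("end")
cv2.imwrite("pics/top4.png",cv2.resize(robot.camera("top")[100:290,100:380,::-1],(800,543)))
cv2.imwrite("pics/sc4.png",cv2.resize(robot.camera("scene")[100:290,110:390,::-1],(800,543)))
E
```

```text
gripped t42.1 [ 495.  -265.6   96.4] w0.590 F30.0 [0.5 0.1 3.6]
lifted t43.3 [ 494.  -265.2  253.9] w0.592 F30.0 [-0.5 -0.4 -2.3]
True
down t46.7 [575.7  45.1  86.3] w0.591 F30.0 [-0.5 -0.5  4. ]
gripped t51.4 [ 576.7 -260.5   96.4] w0.480 F30.0 [-0.6 -0.4  2.5]
lifted t52.6 [ 575.8 -260.   253.8] w0.484 F30.0 [ 0.  -0.3 -1.7]
True
down t55.5 [586.7 -80.3  86.2] w0.480 F30.0 [-0.8  0.3  4.2]
gripped t60.2 [ 413.2 -271.    96.5] w0.701 F30.0 [0.  1.8 3.7]
lifted t61.3 [ 412.2 -270.4  254.1] w0.704 F30.0 [-0.3  0.6 -3.9]
True
down t64.6 [512.7 -22.8  86.4] w0.704 F30.0 [-0.2 -0.4  5. ]
end t67.3 [350.7 249.1 279.8] w0.858 F0.0 [-0.  -0.9  0.2]
```

View pics/top4.png

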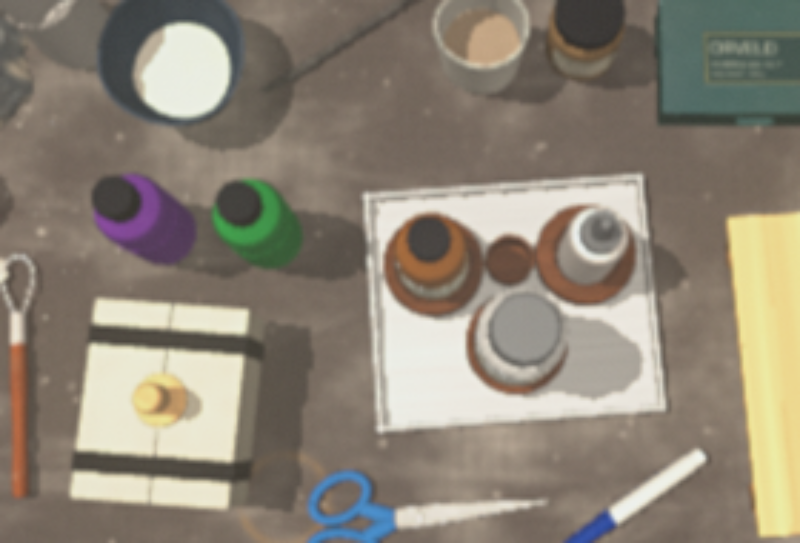

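View pics/sc4.png

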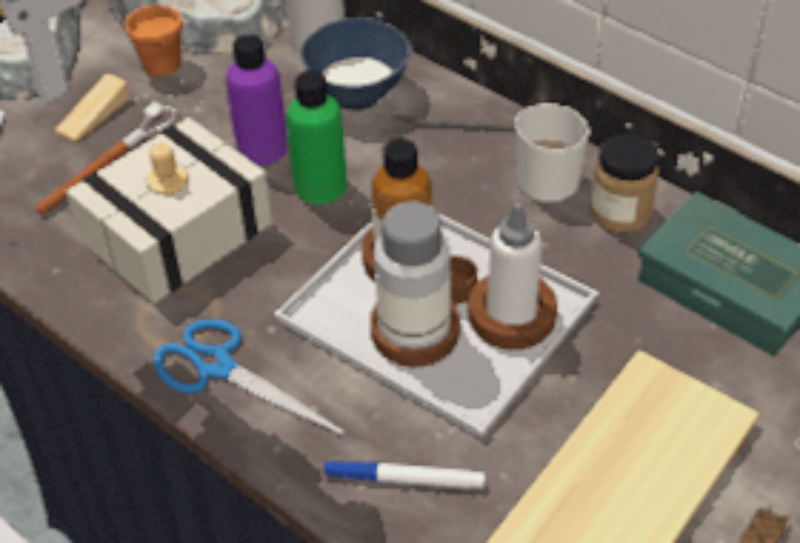

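All three bottles stand upright in their own cups (top view: lacquer 430,240; squeeze 600,235; can 525,330), and the stopper's flange lies flat on the mould (160,400).

```bash
python3 -c "
from workcell import robot
print(robot.finish_job())"
```

```text
the job is handed in; nothing more can be done
None
```

I handed the job in after about 67 s of robot time: the stopper's flange lies flat on the plaster and, in the last pictures, all three bottles stand upright in their own cups; the hand-in gave no verdict.

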